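# Hang the tool tray on its clamp screw by the keyhole

### The arm

A 6-joint arm with a two-finger parallel gripper is mounted at the origin on a cart in front of the work surface, level with it; the furniture and walls round the work are solid. World frame = base frame: x ahead of the robot, y to its left, z up, the work surface at z = 0. Lengths are in mm, angles in rad, forces in N, time in s.
With the tool pointing down it reaches from about 350 to 875 mm from the base axis. Payload 4.2 kg.
Tool frame: the origin (TCP) lies at the very end of the fingers, on their centre line; the grasp point (between the pads) lies 19 mm behind it; z points along the fingers, y is the line along which they close (so a half turn about z gives the same grasp; the last joint's range is limited). The gripper opens to 85 mm and grips with 20 to 120 N. Pads are 22 mm wide; open, the fingers measure 114 mm over their backs; the gripper's body (76 mm by 85 mm) begins 54 mm behind the grasp point. The pads swing forward as they close: fully open they stand 13 mm farther back than shut.
Start: joints at [1.406, 0.385, 0.008, 0, -1.194, -0.259], TCP at [256.984, 569.701, 231.312] pointing down, gripper open.
Joint ranges: [-3.14, 3.14], [-1.21, 2.06], [-1.07, 1.41], [-3.16, 2.05], [-2.99, -0.16], [-3.1, 3.1]. Speed limits (rad/s): [2.79, 2.79, 3.14, 3.14, 3.14, 3.14].

### API

Orientations are given as a unit quaternion [x, y, z, w].
In Python, from bench import read_state, get_image, camera_model, job_done gives the robot as it stands.
- The arm moves only by the shell command python3 -m handwheel 'ROWS'. ROWS is JSON, a list of rows, each a list of 7 numbers: the shift along the tool's x, y, z in m, then the turn, a rotation vector about the tool's x, y, z in rad, then the gripper's target within -1 to 1 (fully open at 1, half-way at 0, shut at -1). In form: [[dx, dy, dz, wx, wy, wz, jaw], ...]. A call has 1 to 10 rows; each row is the pose to reach, as a shift and turn from the pose commanded when the call began, along the tool's axes at that moment; what a row does not reach only later rows make up. A row lasts 1/8 s, in which the tool goes at most 62.5 mm and 10.7 degrees, less where a joint would pass 70% of its speed; a pose out of reach is approached as far as the arm can. A call with a gripper value outside its range is refused whole. The fingers move at their own pace and stop on an object; the grip force is fixed at half the most. Time passes only in rows, so rows that repeat a pose let the fingers close. It gives the time, the measured TCP pose, the force, the opening and the grip force at its end, in the units of the state.
- read_state(): the state, without advancing time (a new reading comes with each control period).
- get_image(name): name is "scene" or "top" or "wrist"; returns (picture, depth): 420x560x3 uint8, blue, green, red; 420x560 float32, mm along the optical axis (not along the pixel's ray), 0 where there is no reading.
- camera_model(name): a dict with "K" (3x3 intrinsics, pixels), "rvec" (rotation vector, rad) and "tvec" (3), from world to camera coordinates, as OpenCV has them; the wrist camera has in their place "hand_eye" (4x4, takes a point from camera to tool coordinates, whose origin is the TCP and whose axes are the flange's). Camera axes: x right, y down, z forward; pixel columns grow to the right and rows downward; lengths in mm; the calibration is good to about 2 mm. A picture is of the moment at which its call begins: read the wrist's pose just before it. camera_model takes no time and is no camera call.
- job_done(): hands the job in; it is judged then, once.
The state is a dict: "clock": time; "joints": joint angles; "joint_vel": joint speeds; "joint_efforts": joint torques, N m; "position": TCP position; "ee_rot": TCP orientation; "contact_force": force on the tool from outside, world axes, zero at the start; "wrist_torque": the same for the moment, N m; "gripper_width": finger opening in mm; "grasp_force": force on a finger pad.
Only numpy, scipy, OpenCV 4.12 (cv2) and the standard library are available. Lean on these libraries where they do the work, as an engineer would, in place of code of your own. Each camera call takes 0.05 s, during which the arm holds its last target. There are 200 camera calls.

### The job

Pick up the steel tool tray by the grip block at its top and hang it on the screw that sticks out of the grooved metal upright: feel for the screw head with the keyhole in the tray's back plate, slip the keyhole over the head until the back plate lies against the upright, then pull the tray down past its spring catch until the screw sits fully home at the top of the slot. Press gently, well under 30 N against the screw and the upright, leave the tray hanging upright by itself, and do not disturb the other things on the worktop.

Things in the scene. Friction and masses are not known exactly. Their poses are not given: they have to be found in the camera images.
- grip (a point): Centre of the grey grip block at the top of the loose steel tool tray (about 0.25 kg), which stands upright. Block: 14 mm thick along x, 44 mm wide along y, 30 mm tall; its back is flush with the back face of the tray's plate, 7 mm along +x. This point is 145 mm above the tray's underside. Axes: z up, x from the tray's front through to its back.
- holder: The whole tool tray; origin at the middle of the lower edge of its back face, axes as the grip. Back plate 90 mm wide (y), 150 mm tall, 4 mm thick, with a keyhole right through it on its centre line; an open tray 90 mm wide and 22 mm tall runs from the plate's foot to 60 mm in front (-x) of the back face. The grip block reaches 160 mm up.
- entry (a point): Centre of the keyhole's wide entry, on the plate's back face, 80 mm above the underside, axes as the grip: an octagon 18 mm across flats. From its top a slot 9 mm wide runs straight up, ending 26 mm above this point. A spring catch (round dark nub, +y side of the slot, 17.5 mm above this point) yields sideways; pulling the screw past it takes about 6 to 12 N, more than the weight.
- slot_end (a point): On the plate's back face, 103 mm above the underside and 23 mm above the entry's centre, axes as the grip: where the centre of the screw's shank lies when the screw is fully home at the closed top of the slot.
- groove_mid (a point): Middle of the horizontal groove in the flat front face of the fixed upright, 110 mm above the worktop. x points into the upright, y along the groove, z up. One steel screw is clamped in the groove, exactly at this height but anywhere up to 16 mm to either side (along y): its place is not given, feel or look for it.
- stand: The fixed upright, 150 mm wide, 126 mm tall, with its screw and its foot (95 mm deep, behind the face); origin at the foot of its front face, axes as the groove. The screw stands out along -x: shank 6 mm thick, head 12 mm wide lying from 7 to 12 mm in front of the face. A plate that misses the head stops 12 mm off the face; over the head it can come flush, with 3 mm of play.
- balance_a: Fixed obstacle: the glass-walled analytical balance right of the work (-y side), its glass case about 230 mm wide and 310 mm tall with its front face 95 mm before this origin (towards -x), a low display in front of that to 240 mm. Do not run into it on the way.
- vial: Bystander: small sample vial with a screw cap, 23 mm wide, 51 mm tall, origin at its underside. To be left alone.
- weight: Bystander: knobbed calibration weight, 22 mm wide, 36 mm tall, origin at its underside. To be left alone.
- bottle: Bystander: dark bottle with a white cap, 35 mm wide, 71 mm tall, origin at its underside. To be left alone.

How it is judged (in metres and radians):
On the way, in this order (a step that is already met when the one before it is completed fails the run):
1. the keyhole's entry is over the screw head: the back plate lies at the upright (within 6.5 mm), the entry at the height of the screw (within 6 mm) (x of entry in the frame of groove_mid between -0.0065 and 0.003 m and z of entry in the frame of groove_mid between -0.006 and 0.006 m and y of entry in the frame of groove_mid between -0.022 and 0.022 m), for 0.1 s.
2. the tray is pulled down past the catch: the slot's end is down on the screw (within 4 mm), the plate still at the upright (x of slot_end in the frame of groove_mid between -0.0065 and 0.003 m and z of slot_end in the frame of groove_mid between -0.004 and 0.0035 m and y of slot_end in the frame of groove_mid between -0.022 and 0.022 m), for 0.2 s.
At the end, for the whole second after the job is handed in: The tray hangs on the screw by itself, let go and at rest, upright within about 7 degrees: its back plate within 6.5 mm of the upright's face, and the end of its slot within 4 mm of the screw's height, that is past the catch (all of step 2 and angle between holder's own z axis and vertical below 0.12 rad and linear speed of holder below 0.02 m/s and angular speed of holder below 0.2 rad/s); the robot touches nothing.
It fails at once if the tray is pressed against the upright or its screw with more than 30 N (contact force between holder and stand above 30 N).
It fails at once if the robot strikes the upright or its screw with more than 30 N (contact force between any of the fingers, the arm and stand above 30 N).
It fails at once if the vial is moved by more than 20 mm (distance of vial from where it was at the start of the episode above 0.02 m).
It fails at once if the weight is moved by more than 20 mm (distance of weight from where it was at the start of the episode above 0.02 m).
It fails at once if the bottle is moved by more than 20 mm (distance of bottle from where it was at the start of the episode above 0.02 m).
It also fails if it takes over 72 s, if anything falls off the work surface, if the arm or the gripper's body presses on something with over 40 N, if the wrist force passes 120 N, or if a joint passes its speed limit or range.

## Working session

There is one attempt and no reset: what is moved stays moved. The work goes in short steps, Python scripts to look and compute and a shell command to move; the robot and the scene stay as the last step left them, time stands still between calls to the robot, and variables do not carry over. Pictures are saved under pics/ and viewed, at most 10 in all, crops included, and the job is handed in when it is done.

```bash
mkdir -p pics; ls; python3 - <<'E'
from bench import *
import cv2,numpy as np
s=read_state();print(s)
for n in("scene","top"):
    p,d=get_image(n);cv2.imwrite(f"pics/{n}0.png",p);np.save(f"{n}0.npy",d);print(n,camera_model(n))
print(camera_model("wrist"))
E
```

```text
pics
{'clock': 0.0, 'joints': array([ 1.40562442e+00,  3.85539078e-01,  6.58732781e-03, -5.09016327e-04,
       -1.19399243e+00, -2.58644492e-01]), 'joint_vel': array([ 0.00031647, -0.00204394,  0.0003328 , -0.0009298 , -0.00067945,
        0.0007409 ]), 'joint_efforts': array([ 4.96028424e-04, -3.92288554e+01,  1.88405764e+01,  4.18619692e+00,
       -4.58823502e-03, -1.56989408e-06]), 'position': array([256.73786859, 569.17366087, 230.21558427]), 'ee_rot': array([ 9.77611006e-01, -2.10417471e-01, -1.86121143e-04,  1.08380579e-03]), 'contact_force': array([-0.0073023 , -0.37376642,  1.30864535]), 'wrist_torque': array([-0.00078002, -0.02338232,  0.00758436]), 'grasp_force': 0.0, 'gripper_width': 84.97809508521588}
scene {'K': array([[448.94219232,   0.        , 271.55903639],
       [  0.        , 448.94219232, 211.11224566],
       [  0.        ,   0.        ,   1.        ]]), 'rvec': array([ 1.84438475, -0.93747317,  0.56971326]), 'tvec': array([-148.31825519,  343.95015302,  443.63637952])}
top {'K': array([[403.9885019 ,   0.        , 278.99545982],
       [  0.        , 403.9885019 , 207.51443038],
       [  0.        ,   0.        ,   1.        ]]), 'rvec': array([ 2.18929016, -2.18350222,  0.14613704]), 'tvec': array([175.04249394, 515.94336408, 987.66812232])}
{'K': array([[315.37008623,   0.        , 285.54182275],
       [  0.        , 315.37008623, 211.50000866],
       [  0.        ,   0.        ,   1.        ]]), 'hand_eye': array([[-4.56452397e-04, -9.60106971e-01, -2.79632607e-01,
         7.12354906e+01],
       [ 9.99999841e-01, -5.30511894e-04,  1.89161926e-04,
         5.34724295e-01],
       [-3.29964108e-04, -2.79632477e-01,  9.60107061e-01,
        -1.41692546e+02],
       [ 0.00000000e+00,  0.00000000e+00,  0.00000000e+00,
         1.00000000e+00]])}
```

View pics/scene0.png

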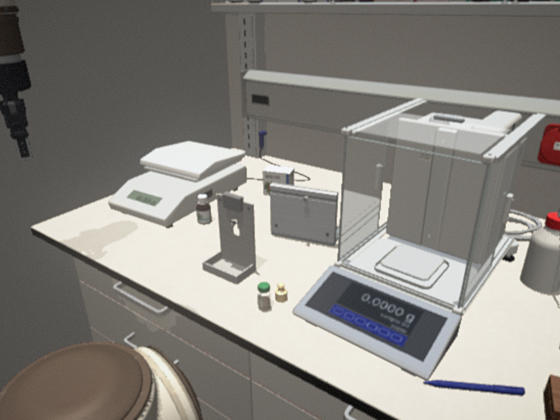

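View pics/top0.png

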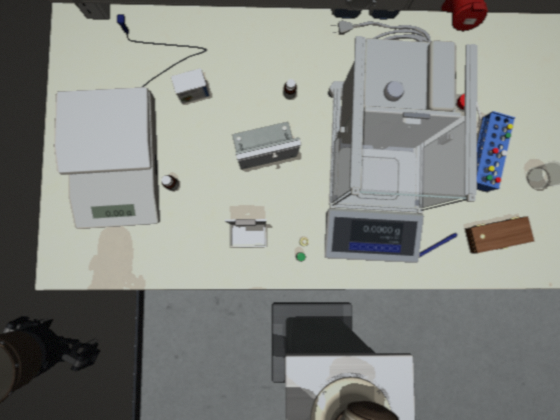

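The scene view shows the tray at (235,235) and the upright at (305,213). In the top view the tray is at (248,228), the upright's face runs along (235,165)-(300,150) and the screw is near (275,157). Next I'll fit both from depth.

```bash
cat > h.py <<'E'
import numpy as np,cv2
from bench import *
from scipy.spatial.transform import Rotation as R
def cloud(name,d,pose=None):
    m=camera_model(name);K=m["K"];v,u=np.mgrid[:420,:560]
    c=np.stack([(u-K[0,2])/K[0,0]*d,(v-K[1,2])/K[1,1]*d,d],-1)
    if pose is None:
        r=cv2.Rodrigues(m["rvec"])[0];return (c-m["tvec"])@r
    H=m["hand_eye"];t=c@H[:3,:3].T+H[:3,3]
    return t@R.from_quat(pose[1]).as_matrix().T+pose[0]
def face(P):  # vertical plane fit: robust line in xy
    xy=P[:,:2].astype(np.float32)
    vx,vy,x,y=cv2.fitLine(xy,cv2.DIST_HUBER,0,.01,.01).ravel()
    return np.array([x,y]),np.array([vx,vy])
E
python3 - <<'E'
from h import *
for n in("scene","top"):
    d=np.load(n+"0.npy");W=cloud(n,d)
    # table plane check
    boxes={"scene":{"tray":(200,280,185,285),"up":(266,345,180,250),"vialwt":(255,292,278,312)},"top":{"tray":(222,278,200,255),"up":(228,305,115,172),"vialwt":(290,312,232,265)}}[n]
    for k,(a,b,c,e) in boxes.items():
        P=W[c:e,a:b][d[c:e,a:b]>0]
        print(n,k,"table z",np.median(P[abs(P[:,2])<8][:,2]).round(1))
        Q=P[P[:,2]>10]
        print(np.percentile(Q,[1,10,50,90,99],axis=0).round(0).tolist())
        if k!="vialwt":
            for lo,hi in((30,60),(60,100),(100,130),(130,165)):
                S=Q[(Q[:,2]>lo)&(Q[:,2]<hi)]
                if len(S)<20: continue
                p,v=face(S);nrm=np.array([-v[1],v[0]]);r=(S[:,:2]-p)@nrm;t=(S[:,:2]-p)@v
                g=abs(r)<4
                print(lo,hi,len(S),p.round(1),"yaw normal deg",np.degrees(np.arctan2(v[1],v[0])).round(1),"res",np.percentile(r,[2,25,50,75,98]).round(1),"ends",(p+v*t[g].min()).round(1),(p+v*t[g].max()).round(1))
E
```

```text
scene tray table z 3.7
[[415.0, 207.0, 11.0], [456.0, 215.0, 18.0], [473.0, 263.0, 60.0], [624.0, 476.0, 138.0], [786.0, 487.0, 160.0]]
30 60 979 [520.7 307.2] yaw normal deg 54.0 res [-110.1  -18.9   -0.    20.4   45. ] ends [391.  128.9] [651.1 486.5]
60 100 908 [497.7 282.2] yaw normal deg 60.4 res [-118.1  -13.6    0.    15.4   29.3] ends [467.6 229.3] [615.2 488.6]
100 130 571 [535.7 254.4] yaw normal deg 7.5 res [-37.  -16.2   0.   21.8  50.2] ends [469.9 245.8] [630.1 266.8]
130 165 508 [466.5 243.7] yaw normal deg -80.2 res [-6.  -2.7  0.   3.1 14.6] ends [461.1 274.5] [472.7 207.4]
scene up table z 3.6
[[515.0, 47.0, 11.0], [613.0, 131.0, 24.0], [632.0, 193.0, 77.0], [650.0, 265.0, 126.0], [808.0, 412.0, 201.0]]
30 60 936 [666.4 235.8] yaw normal deg 54.8 res [-55.8 -26.6  -0.1  30.8  63.6] ends [630.7 185.2] [792.4 414.5]
60 100 1174 [631.6 200.2] yaw normal deg -76.4 res [-136.    -1.1   -0.     1.2    4.8] ends [613.5 275.3] [648.6 129.9]
100 130 1066 [634.  196.5] yaw normal deg -78.0 res [-1.463e+02 -2.800e+00 -1.000e-01  6.100e+00  1.490e+01] ends [617.2 275.7] [648.4 
[... 396 characters left out ...]
3 [472.7 257.2] yaw normal deg 89.4 res [-5.1 -2.8 -0.   4.6  9. ] ends [472.2 211.2] [473.2 300.1]
top up table z 4.3
[[616.0, 135.0, 10.0], [623.0, 153.0, 11.0], [646.0, 212.0, 62.0], [712.0, 271.0, 127.0], [731.0, 289.0, 129.0]]
30 60 168 [634.  199.4] yaw normal deg -76.2 res [-0.8 -0.3  0.   0.4 49.6] ends [615.1 276.5] [650.6 131.9]
60 100 217 [632.6 204.8] yaw normal deg -76.2 res [-0.8 -0.2  0.   0.3  0.8] ends [614.9 276.6] [650.4 132.4]
100 130 670 [638.1 205.7] yaw normal deg -76.1 res [-10.8  -4.7  -0.    6.2  11.6] ends [620.2 278.1] [655.9 133.9]
top vialwt table z 3.9
[[386.0, 106.0, 17.0], [389.0, 112.0, 22.0], [403.0, 122.0, 37.0], [437.0, 134.0, 52.0], [442.0, 137.0, 54.0]]
```

```bash
python3 - <<'E'
from h import *
d=np.load("scene0.npy");W=cloud("scene",d)
M=(d>0)&(W[...,0]>440)&(W[...,0]<500)&(W[...,1]>195)&(W[...,1]<320)
for lo,hi in((35,60),(60,100),(100,128),(128,150),(132,165)):
    S=W[M&(W[...,2]>lo)&(W[...,2]<hi)]
    p,v=face(S);r=(S[:,:2]-p)@np.array([-v[1],v[0]]);t=((S[:,:2]-p)@v)[abs(r)<5]
    print(lo,len(S),p.round(1),np.degrees(np.arctan2(v[1],v[0])).round(1),np.percentile(r,[2,25,75,98]).round(1),(p+v*np.percentile(t,1)).round(1),(p+v*np.percentile(t,99)).round(1))
d=np.load("top0.npy");T=cloud("top",d)
S=T[200:225,222:278].reshape(-1,3);S=S[S[:,2]>142];G=S[S[:,2]>156]
print("plate top",cv2.minAreaRect(S[:,:2].astype(np.float32)),"grip top",cv2.minAreaRect(G[:,:2].astype(np.float32)),G.mean(0))
for z in G.round(0)[:0]: print(z)
B=T[200:260,222:278].reshape(-1,3);B=B[(B[:,2]>10)&(B[:,2]<40)&(B[:,0]<470)];print("tray rect",cv2.minAreaRect(B[:,:2].astype(np.float32)))
# screw: points in front of face
u=np.radians(13.8);n=np.array([np.cos(u),np.sin(u)]);a=np.array([-n[1],n[0]])
for nm,X in(("scene",W),("top",T)):
    q=X[...,:2]-np.array([632.2,204.3]);dx=q@n;dy=q@a
    m=(dx<-5)&(dx>-25)&(abs(dy)<30)&(X[...,2]>90)&(X[...,2]<135)
    v,uu=np.nonzero(m);print(nm,m.sum(),[(b,c,round(float(dx[c,b]),1),round(float(dy[c,b]),1),round(float(X[c,b,2]),1)) for b,c in zip(uu,v)][:40])
p=cv2.imread("pics/scene0.png");c1=p[175:300,190:350]
cv2.imwrite("pics/crop1.png",cv2.resize(c1,None,fx=5,fy=4.7,interpolation=cv2.INTER_CUBIC)[:590])
E
```

```text
35 378 [472.2 250.6] -89.3 [-2.1 -0.7  0.7  2.9] [471.6 297.5] [472.8 207.8]
60 602 [471.9 272.1] -89.1 [-2.1 -0.7  0.7  2.8] [471.5 298. ] [472.9 208.5]
100 437 [472.3 251. ] -89.1 [-2.1 -0.7  0.6  3.1] [471.6 298.6] [472.9 208.6]
128 355 [468.1 238. ] -80.2 [-6.7 -3.   2.8 14.1] [462.2 272.1] [473.2 208.3]
132 484 [466.2 244.8] -80.5 [-5.9 -2.7  3.1 14.4] [461.4 273.2] [472.3 208.2]
plate top ((446.2451171875, 255.412841796875), (62.51676559448242, 89.07527923583984), 0.27323105931282043) grip top ((455.8706359863281, 235.36358642578125), (88.96064758300781, 33.62256622314453), 51.90982437133789) [469.86194971 253.88289575 181.90552018]
tray rect ((438.1938171386719, 241.94190979003906), (61.81062316894531, 111.9802017211914), 0.1724308580160141)
scene 24 [(np.int64(303), np.int64(197), -11.4, -8.1, 114.4), (np.int64(304), np.int64(197), -14.4, -11.4, 116.2), (np.int64(305), np.int64(197), -16.3, -14.2, 117.5), (np.int64(306), np.int64(197), -13.3, -15.4, 116.4), (np.int64(303), np.int64(198), -11.7, -8.3, 112.3), (np.int64(304), np.int64(198), -14.4, -11.4, 113.9), (np.int64(305),
[... 920 characters left out ...]
-16.0, 107.8)]
top 13 [(np.int64(273), np.int64(155), -7.2, -9.4, 115.3), (np.int64(274), np.int64(155), -8.2, -11.5, 117.6), (np.int64(275), np.int64(155), -8.5, -13.8, 116.5), (np.int64(276), np.int64(155), -8.2, -16.3, 113.1), (np.int64(272), np.int64(156), -8.8, -6.6, 114.8), (np.int64(273), np.int64(156), -10.1, -8.6, 118.2), (np.int64(274), np.int64(156), -9.8, -11.1, 114.6), (np.int64(275), np.int64(156), -10.2, -13.4, 113.9), (np.int64(276), np.int64(156), -10.3, -15.8, 112.1), (np.int64(272), np.int64(157), -10.1, -6.4, 110.2), (np.int64(273), np.int64(157), -11.7, -8.3, 115.5), (np.int64(274), np.int64(157), -11.7, -10.7, 112.8), (np.int64(275), np.int64(157), -11.5, -13.2, 109.3)]
```

View pics/crop1.png

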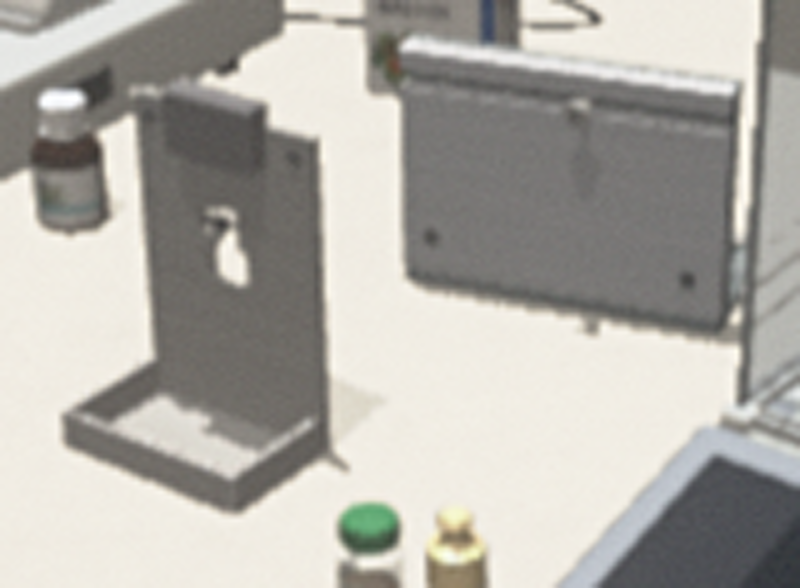

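The crop shows the screw head at crop (580,110), about 12 mm to the -y side of the upright's middle. It also shows the tray's keyhole at (232,255) and its grip block at (213,135). The depth fits give the tray plate a yaw of about 0.8° and the upright 13.8°. Next is the move to above the tray.

```bash
cat >> h.py <<'E'
def step(pos,yaw):  # tool down, tool x at yaw-90deg, tool y at yaw+180
    s=read_state();C=R.from_quat(s["ee_rot"]);u=np.radians(yaw)
    n=[np.cos(u),np.sin(u),0]
    T=R.from_matrix(np.array([[n[1],-n[0],0],[-n[0],-n[1],0],[0,0,-1]]).T)
    d=C.inv().apply(np.array(pos)-s["position"])/1000;w=(C.inv()*T).as_rotvec()
    print("row",d.round(4),w.round(4),"now",s["position"].round(1),s["contact_force"].round(1),"clk",s["clock"])
E
python3 -c "
from h import *
step([469.3,254,235],0.8)"
```

```text
row [ 0.3234  0.1999 -0.0042] [ 0.0017 -0.0012  1.1329] now [256.8 569.2 230.3] [-0.3  0.   0.2] clk 0.1
```

```bash
python3 -m handwheel '[[0.3234,0.1999,-0.0042,0.0017,-0.0012,1.1329,1],[0.3234,0.1999,-0.0042,0.0017,-0.0012,1.1329,1],[0.3234,0.1999,-0.0042,0.0017,-0.0012,1.1329,1],[0.3234,0.1999,-0.0042,0.0017,-0.0012,1.1329,1],[0.3234,0.1999,-0.0042,0.0017,-0.0012,1.1329,1],[0.3234,0.1999,-0.0042,0.0017,-0.0012,1.1329,1],[0.3234,0.1999,-0.0042,0.0017,-0.0012,1.1329,1],[0.3234,0.1999,-0.0042,0.0017,-0.0012,1.1329,1],[0.3234,0.1999,-0.0042,0.0017,-0.0012,1.1329,1],[0.3234,0.1999,-0.0042,0.0017,-0.0012,1.1329,1]]'; python3 - <<'E'
from h import *
step([469.3,254,131],0.8)
s=read_state();p,d=get_image("wrist");cv2.imwrite("pics/w1.png",p);np.save("w1.npy",d)
W=cloud("wrist",d,(s["position"],s["ee_rot"]))
for lo,hi in((-10,10),(140,154),(154,170)):
    S=W[(d>0)&(W[...,2]>lo)&(W[...,2]<hi)&(W[...,0]>440)&(W[...,0]<500)&(W[...,1]>195)&(W[...,1]<320)]
    print(lo,len(S),S.mean(0) if len(S) else 0, cv2.minAreaRect(S[:,:2].astype(np.float32)) if len(S) else 0)
E
```

```text
clock: 1.35
position: [468.9, 255.6, 235.4]
ee_rot: [0.713, -0.701, -0.0, -0.001]
contact_force: [-0.7, 0.0, 0.2]
gripper_width: 85.7
grasp_force: 0.0
row [ 0.0018 -0.0003  0.1044] [-0.0006  0.0018  0.0025] now [468.9 255.6 235.4] [-0.7  0.   0.2] clk 1.35
-10 3675 [469.80350402 248.15355933   2.79560646] ((469.94805908203125, 257.4606628417969), (124.83517456054688, 59.99258804321289), 89.92777252197266)
140 418 [474.87114103 245.0613138  147.93584071] ((471.02032470703125, 253.52305603027344), (13.600201606750488, 90.38190460205078), 0.5009109377861023)
154 1067 [470.84896745 251.94186501 158.62306238] ((470.71063232421875, 252.69085693359375), (13.530248641967773, 42.814823150634766), 0.2876718044281006)
```

View pics/w1.png

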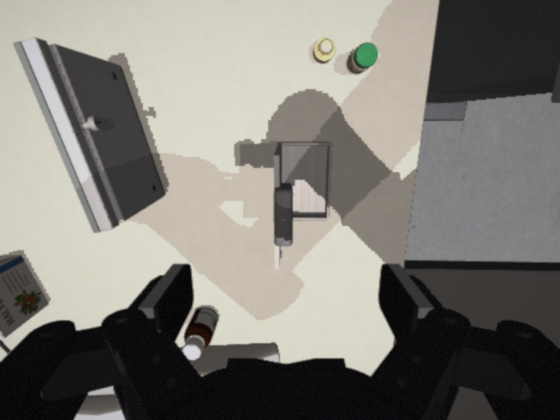

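The wrist view shows the grip block at (284,213) between the open fingers with nothing in the way. The upright is at the upper left with its screw at (92,124). I'll take the upright from this view too, then descend.

```bash
python3 - <<'E'
from h import *
s=read_state();d=np.load("w1.npy");W=cloud("wrist",d,(s["position"],s["ee_rot"]))
M=(d>0)&(W[...,0]>590)&(W[...,0]<670)&(W[...,1]>110)&(W[...,1]<300)
S=W[M&(W[...,2]>40)&(W[...,2]<100)&(W[...,0]<652)];p,v=face(S);r=(S[:,:2]-p)@np.array([-v[1],v[0]]);t=((S[:,:2]-p)@v)[abs(r)<4]
print(len(S),p,np.degrees(np.arctan2(v[1],v[0])),np.percentile(r,[2,25,75,98]),p+v*np.percentile(t,.5),p+v*np.percentile(t,99.5))
u=np.radians(13.8);n=np.array([np.cos(u),np.sin(u)]);a=np.array([-n[1],n[0]]);c=np.array([632.2,204.3])
q=W[...,:2]-c;dx=q@n;dy=q@a
m=M&(dx<-5)&(dx>-25)&(abs(dy)<30)&(W[...,2]>85)&(W[...,2]<135)
print(m.sum(),np.c_[dx[m],dy[m],W[m][:,2]].round(1)[::3])
m=M&(W[...,2]>115);print("top rect",cv2.minAreaRect(W[m][:,:2].astype(np.float32)),np.median(W[m][:,2]))
step([470,253.5,132],0.6)
E
```

```text
5355 [634.0364  197.48737] -76.16665 [-0.76904242 -0.26634132  0.26100081  0.8059046 ] [615.2652117  273.71828436] [650.49976268 130.62848932]
173 [[ -8.8 -19.  109.5]
 [-11.8 -18.3 110.6]
 [ -8.4 -18.3 112.1]
 [-11.4 -17.6 113.3]
 [-11.7 -17.5 109.6]
 [ -7.7 -17.6 112.8]
 [-10.6 -17.  113.8]
 [-12.  -16.7 112. ]
 [-11.6 -16.8 107. ]
 [ -9.  -16.5 114.2]
 [-11.2 -16.  113.9]
 [-11.7 -15.9 110.7]
 [-11.6 -15.9 106.2]
 [ -7.9 -16.  114.1]
 [-10.5 -15.4 114.6]
 [-12.1 -15.  113.3]
 [-11.1 -15.2 107.4]
 [-12.3 -15.  105.1]
 [ -9.7 -14.8 115.1]
 [-11.9 -14.3 114.8]
 [-12.2 -14.2 109.8]
 [-11.9 -14.2 105. ]
 [ -9.8 -14.  115.8]
 [-11.5 -13.6 114.7]
 [-12.4 -13.4 112. ]
 [-11.9 -13.4 107. ]
 [ -7.3 -13.8 114.7]
 [-10.  -13.1 115.3]
 [-11.6 -12.8 113.9]
 [-12.  -12.6 110.5]
 [-12.2 -12.5 106.6]
 [ -8.3 -12.8 115.6]
 [ -9.8 -12.4 114.1]
 [-12.  -11.9 113.8]
 [-11.3 -12.  108.5]
 [-11.6 -11.8 104.6]
 [ -9.3 -11.7 115.2]
 [-11.1 -11.3 114.2]
 [-12.4 -11.  112.4]
 [-12.2 -10.9 107.7]
 [ -8.7 -11.1 115.9]
 [-10.7 -10.6 115.3]
 [-12.1 -10.3 113.7]
 [-12.5 -10.1 110.2]
 [-11.2 -10.3 103.5]
 [ -8.8 -10.3 115.4]
 [-10.5  -9.9 114.1]
 [-12.2  -9.4 113.1]
 [-11.7  -9.4 107.9]
 [ -8.5  -9.5 114. ]
 [-10.1  -9.1 112.7]
 [-11.3  -8.8 110.6]
 [-12.2  -8.5 107.9]
 [ -9.2  -8.5 112.9]
 [-10.9  -8.1 111.9]
 [-12.3  -7.7 110. ]
 [ -8.4  -7.8 110.7]
 [-10.2  -7.4 109.8]]
top rect ((636.1312866210938, 202.82472229003906), (30.37248992919922, 150.3498077392578), 14.292923927307129) 124.7265862297317
row [ 0.0023 -0.0009  0.1035] [-0.0007  0.0018  0.0059] now [469.  255.6 235.5] [ 0.3 -0.1  0.3] clk 1.4
```

```bash
python3 -m handwheel '[[0.0023,-0.0009,0.05,0,0.0018,0.006,1],[0.0023,-0.0009,0.085,0,0.0018,0.006,1],[0.0023,-0.0009,0.1035,0,0.0018,0.006,1],[0.0023,-0.0009,0.1035,0,0.0018,0.006,1]]' && python3 -m handwheel '[[0,0,0,0,0,0,-1],[0,0,0,0,0,0,-1],[0,0,0,0,0,0,-1],[0,0,0,0,0,0,-1],[0,0,0,0,0,0,-1],[0,0,0,0,0,0,-1],[0,0,0,0,0,0,-1]]'
```

```text
clock: 1.9
position: [469.6, 252.3, 130.6]
ee_rot: [0.71, -0.704, 0.0, 0.002]
contact_force: [-0.4, -0.3, -0.3]
gripper_width: 85.5
grasp_force: 0.0
clock: 2.78
position: [471.1, 252.6, 132.6]
ee_rot: [0.71, -0.704, 0.001, -0.001]
contact_force: [1.9, -0.8, 3.9]
gripper_width: 12.7
grasp_force: 61.6
```

```bash
python3 -m handwheel '[[0,0,-0.03,0,0,0,-1],[0,0,-0.06,0,0,0,-1],[0,0,-0.06,0,0,0,-1],[0,0,-0.06,0,0,0,-1]]'; python3 - <<'E'
from h import *
s=read_state();print(s["position"],R.from_quat(s["ee_rot"]).as_euler("xyz",degrees=True),s["contact_force"])
Ws={}
for n in("scene","top"):
    p,d=get_image(n);cv2.imwrite(f"pics/{n}1.png",p);np.save(f"{n}1.npy",d);W=cloud(n,d)
    M=(d>0)&(W[...,0]>455)&(W[...,0]<500)&(W[...,1]>190)&(W[...,1]<325)
    for lo,hi in((90,115),(115,150),(150,188)):
        S=W[M&(W[...,2]>lo)&(W[...,2]<hi)]
        if len(S)<30: continue
        p_,v=face(S);r=(S[:,:2]-p_)@np.array([-v[1],v[0]]);t=((S[:,:2]-p_)@v)[abs(r)<4]
        print(n,lo,len(S),p_.round(1),np.degrees(np.arctan2(v[1],v[0])).round(1),np.percentile(r,[5,95]).round(1),(p_+v*np.percentile(t,1)).round(1),(p_+v*np.percentile(t,99)).round(1))
cv2.imwrite("pics/crop2.png",cv2.resize(cv2.imread("pics/scene1.png")[120:290,170:350],None,fx=3.5,fy=3.5))
E
```

```text
clock: 3.28
position: [469.1, 251.6, 189.9]
ee_rot: [0.71, -0.705, -0.0, 0.002]
contact_force: [-0.2, -0.3, -3.6]
gripper_width: 13.1
grasp_force: 60.5
[469.12203048 251.59487738 189.87321244] [ 1.79823359e+02 -1.06364819e-01 -8.95807846e+01] [-0.23881778 -0.33905593 -3.64782342]
scene 90 405 [470.1 250.5] -89.3 [-1.6  1.6] [469.5 296.8] [470.6 207.3]
scene 115 567 [470.2 250.3] -89.4 [-1.8  2.3] [469.7 296.3] [470.7 207. ]
scene 150 627 [470.4 249.5] -89.4 [-1.6  1.9] [469.8 296.6] [470.8 207.2]
```

View pics/crop2.png

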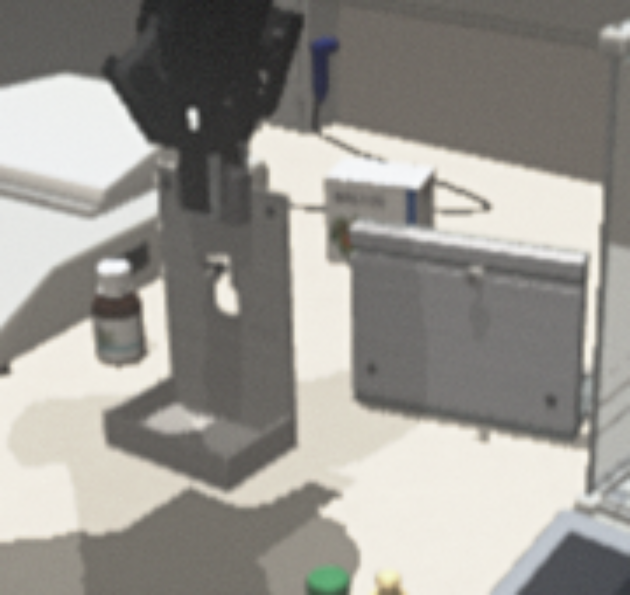

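The crop shows the tray held upright and lifted clear, with the keyhole at (226,290), the screw head at (475,272) and the bystanders untouched. Next I'll take it to a standoff in front of the screw.

```bash
cat >> h.py <<'E'
u_=np.radians(13.8);n_=np.array([np.cos(u_),np.sin(u_)]);a_=np.array([-n_[1],n_[0]]);c_=np.array([632.2,204.3])
def rel():  # tcp in stand frame, back face gap, lateral vs screw
    s=read_state();q=s["position"][:2]-c_
    print("gap",round(-(q@n_)-7,1),"dy",round(q@a_,1),"z",s["position"][2].round(1),"F(n,a,z)",(s["contact_force"][:2]@n_).round(1),(s["contact_force"][:2]@a_).round(1),s["contact_force"][2].round(1),"tq",s["wrist_torque"].round(2),"rot",R.from_quat(s["ee_rot"]).as_euler("xyz",degrees=True).round(1),s["clock"])
def stand(gap,dy,z): step(np.r_[c_-(gap+7)*n_+dy*a_,z],13.8)
E
python3 -c "
from h import *
stand(35,-13,190);rel()"
```

```text
row [ 0.0709 -0.1246 -0.0003] [ 0.0031 -0.0021 -0.2333] now [469.4 251.6 189.8] [-0.1 -0.1 -3.5] clk 3.375
gap 139.8 dy 84.8 z 189.8 F(n,a,z) -0.1 -0.0 -3.5 tq [-0.04 -0.02 -0.  ] rot [ 1.798e+02 -1.000e-01 -8.960e+01] 3.375
```

```bash
python3 -m handwheel '[[0.02,-0.035,0,0.003,-0.002,-0.07,-1],[0.045,-0.08,0,0.003,-0.002,-0.16,-1],[0.065,-0.115,0,0.003,-0.002,-0.22,-1],[0.0709,-0.1246,0,0.003,-0.002,-0.2333,-1],[0.0709,-0.1246,0,0.003,-0.002,-0.2333,-1],[0.0709,-0.1246,0.015,0.003,-0.002,-0.2333,-1],[0.0709,-0.1246,0.028,0.003,-0.002,-0.2333,-1],[0.0709,-0.1246,0.028,0.003,-0.002,-0.2333,-1],[0.0709,-0.1246,0.028,0.003,-0.002,-0.2333,-1]]'; python3 - <<'E'
from h import *
rel()
s=read_state()
for n in("scene","top"):
    p,d=get_image(n);cv2.imwrite(f"pics/{n}2.png",p);W=cloud(n,d);q=W[...,:2]-c_;dx=q@n_;dy=q@a_
    M=(d>0)&(dx<-30)&(dx>-60)&(abs(dy+13)<70)
    for lo,hi in((65,90),(90,120),(120,160),(160,185)):
        m=M&(W[...,2]>lo)&(W[...,2]<hi)
        if m.sum()<30: continue
        S=np.c_[dx[m],dy[m]];p_,v=face(S);r=(S-p_)@np.array([-v[1],v[0]]);t=((S-p_)@v)[abs(r)<4]
        print(n,lo,m.sum(),p_.round(1),np.degrees(np.arctan2(v[1],v[0])).round(1),(p_+v*np.percentile(t,1)).round(1),(p_+v*np.percentile(t,99)).round(1))
rel()
cv2.imwrite("pics/crop3.png",cv2.resize(cv2.imread("pics/scene2.png")[100:290,200:380],None,fx=3,fy=3))
E
```

```text
clock: 4.5
position: [595.7, 182.9, 164.3]
ee_rot: [0.787, -0.617, 0.001, -0.002]
contact_force: [0.8, -1.4, -2.5]
gripper_width: 12.7
grasp_force: 60.5
gap 33.6 dy -12.1 z 164.3 F(n,a,z) 0.5 -1.6 -2.5 tq [ 0.02 -0.03  0.03] rot [-1.798e+02  1.000e-01 -7.610e+01] 4.5
scene 65 435 [-38.9 -11.5] -90.0 [-38.9  33.4] [-38.9 -55.1]
scene 90 494 [-39.  -12.3] -89.8 [-39.2  33.3] [-38.9 -54.7]
scene 120 709 [-39.2 -11.9] -89.7 [-39.5  32.9] [-39.  -55.2]
scene 160 410 [-41.1 -13.9] -89.5 [-41.5  34.4] [-40.7 -55. ]
top 65 39 [-36.8  13.5] -89.9 [-36.8  35. ] [-36.6 -52.4]
top 90 34 [-37.   10.4] -90.0 [-37.   34.9] [-37.  -36.6]
gap 33.3 dy -12.2 z 164.7 F(n,a,z) -0.7 0.1 -2.4 tq [-0.05 -0.04  0.05] rot [-1.797e+02  1.000e-01 -7.610e+01] 4.6
```

View pics/crop3.png

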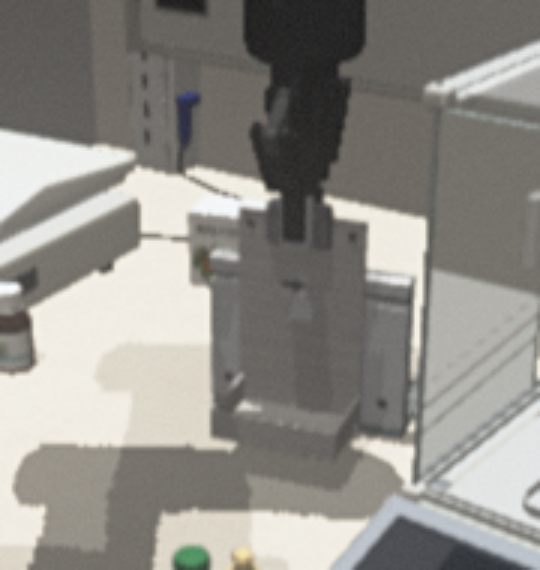

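The crop shows the tray square in front of the upright, with its left and right margins fitting the lateral numbers. The keyhole is at (298,300). I'll shift 1.6 mm sideways, go 2 mm down, and approach to about 14 mm.

```bash
python3 -m handwheel '[[0.0016,-0.01,0.002,0,0,0,-1],[0.0016,-0.018,0.002,0,0,0,-1],[0.0016,-0.0195,0.002,0,0,0,-1],[0.0016,-0.0195,0.002,0,0,0,-1]]'; python3 -c "
from h import *
rel()"; python3 -m handwheel '[[0,-0.0015,0,0,0,0,-1],[0,-0.003,0,0,0,0,-1],[0,-0.003,0,0,0,0,-1]]';  python3 -c "
from h import *
rel()"
```

```text
clock: 5.1
position: [615.1, 185.6, 161.9]
ee_rot: [0.787, -0.617, 0.0, -0.002]
contact_force: [0.1, 1.0, -2.8]
gripper_width: 13.3
grasp_force: 60.5
gap 14.0 dy -14.1 z 161.9 F(n,a,z) 0.3 0.9 -2.8 tq [-0.03 -0.02 -0.01] rot [-1.798e+02  1.000e-01 -7.620e+01] 5.1
clock: 5.48
position: [618.0, 186.4, 162.3]
ee_rot: [0.787, -0.617, 0.001, -0.002]
contact_force: [-0.2, 0.4, -2.6]
gripper_width: 13.3
grasp_force: 60.5
gap 11.0 dy -14.0 z 162.3 F(n,a,z) -0.1 0.4 -2.6 tq [ 0.   -0.03  0.03] rot [-1.798e+02  1.000e-01 -7.620e+01] 5.475
```

```bash
for i in 1; do python3 -m handwheel '[[0,-0.001,0,0,0,0,-1],[0,-0.002,0,0,0,0,-1],[0,-0.002,0,0,0,0,-1]]'; done;  python3 -c "
from h import *
rel()"; python3 -m handwheel '[[0,-0.001,0,0,0,0,-1],[0,-0.002,0,0,0,0,-1],[0,-0.002,0,0,0,0,-1]]';  python3 -c "
from h import *
rel()"
```

```text
clock: 5.85
position: [620.0, 186.8, 162.2]
ee_rot: [0.787, -0.617, 0.001, -0.002]
contact_force: [0.4, 0.4, -3.2]
gripper_width: 12.9
grasp_force: 60.5
gap 9.1 dy -14.0 z 162.2 F(n,a,z) 0.5 0.3 -3.2 tq [0.01 0.04 0.  ] rot [-1.798e+02  1.000e-01 -7.620e+01] 5.85
clock: 6.22
position: [621.9, 187.3, 162.2]
ee_rot: [0.787, -0.617, 0.001, -0.002]
contact_force: [0.1, -0.8, -3.3]
gripper_width: 13.3
grasp_force: 60.5
gap 7.0 dy -14.0 z 162.2 F(n,a,z) -0.1 -0.8 -3.3 tq [-0.01 -0.    0.01] rot [-1.798e+02  1.000e-01 -7.620e+01] 6.225
```

There is no contact well inside 12 mm, so the head is in the keyhole. I'll keep creeping in.

```bash
python3 -m handwheel '[[0,-0.001,0,0,0,0,-1],[0,-0.002,0,0,0,0,-1],[0,-0.003,0,0,0,0,-1],[0,-0.003,0,0,0,0,-1]]';  python3 -c "
from h import *
rel()"; python3 -m handwheel '[[0,-0.001,0,0,0,0,-1],[0,-0.0015,0,0,0,0,-1],[0,-0.0015,0,0,0,0,-1]]';  python3 -c "
from h import *
rel()"
```

```text
clock: 6.72
position: [624.8, 188.0, 162.2]
ee_rot: [0.787, -0.617, 0.001, -0.002]
contact_force: [-0.4, 0.2, -2.9]
gripper_width: 13.2
grasp_force: 60.5
gap 4.0 dy -14.1 z 162.2 F(n,a,z) -0.3 0.3 -2.9 tq [-0.07 -0.06  0.05] rot [-1.798e+02  1.000e-01 -7.620e+01] 6.725
clock: 7.1
position: [626.2, 188.4, 162.2]
ee_rot: [0.787, -0.617, 0.001, -0.002]
contact_force: [-0.3, -0.6, -4.2]
gripper_width: 12.9
grasp_force: 60.5
gap 2.6 dy -14.1 z 162.2 F(n,a,z) -0.4 -0.5 -4.2 tq [-0.03  0.02 -0.04] rot [-1.798e+02  1.000e-01 -7.620e+01] 7.1
```

```bash
python3 -m handwheel '[[0,-0.001,0,0,0,0,-1],[0,-0.0015,0,0,0,0,-1],[0,-0.0015,0,0,0,0,-1]]';  python3 -c "
from h import *
rel()"; python3 -m handwheel '[[0,-0.0005,0,0,0,0,-1],[0,-0.001,0,0,0,0,-1],[0,-0.001,0,0,0,0,-1]]';  python3 -c "
from h import *
rel()"
```

```text
clock: 7.48
position: [627.7, 188.7, 162.2]
ee_rot: [0.787, -0.617, 0.001, -0.002]
contact_force: [0.6, -0.5, -3.1]
gripper_width: 13.0
grasp_force: 60.5
gap 1.1 dy -14.0 z 162.2 F(n,a,z) 0.5 -0.7 -3.1 tq [ 0.01  0.01 -0.04] rot [-1.798e+02  1.000e-01 -7.620e+01] 7.475
clock: 7.85
position: [628.6, 188.9, 162.2]
ee_rot: [0.787, -0.617, 0.001, -0.002]
contact_force: [-0.1, -0.2, -2.2]
gripper_width: 13.0
grasp_force: 60.6
gap 0.2 dy -14.1 z 162.2 F(n,a,z) -0.1 -0.2 -2.2 tq [-0.07 -0.   -0.02] rot [-1.798e+02  1.000e-01 -7.620e+01] 7.85
```

```bash
python3 -m handwheel '[[0,-0.0005,0,0,0,0,-1],[0,-0.001,0,0,0,0,-1],[0,-0.001,0,0,0,0,-1]]';  python3 -c "
from h import *
rel()"; python3 -m handwheel '[[0,-0.0005,0,0,0,0,-1],[0,-0.0007,0,0,0,0,-1],[0,-0.0007,0,0,0,0,-1]]';  python3 -c "
from h import *
rel()"
```

```text
clock: 8.22
position: [629.1, 189.0, 162.1]
ee_rot: [0.787, -0.617, 0.0, -0.001]
contact_force: [-1.3, -0.3, -2.1]
gripper_width: 13.6
grasp_force: 60.7
gap -0.4 dy -14.1 z 162.1 F(n,a,z) -1.3 0.0 -2.1 tq [-0.03  0.68 -0.03] rot [-1.799e+02  1.000e-01 -7.620e+01] 8.225
clock: 8.6
position: [629.3, 189.1, 162.1]
ee_rot: [0.787, -0.617, -0.0, -0.001]
contact_force: [-5.5, -0.6, -0.7]
gripper_width: 13.1
grasp_force: 60.9
gap -0.5 dy -14.1 z 162.1 F(n,a,z) -5.4 0.8 -0.7 tq [-0.16  1.68 -0.09] rot [-1.799e+02  1.000e-01 -7.620e+01] 8.6
```

The plate is flush with the face at about 5 N. I'll back off slightly and start pulling down.

```bash
python3 -m handwheel '[[0,0.001,0,0,0,0,-1],[0,0.001,0.001,0,0,0,-1],[0,0.001,0.003,0,0,0,-1],[0,0.001,0.005,0,0,0,-1],[0,0.001,0.005,0,0,0,-1]]';  python3 -c "
from h import *
rel()"; python3 -m handwheel '[[0,0,0.001,0,0,0,-1],[0,0,0.002,0,0,0,-1],[0,0,0.0025,0,0,0,-1],[0,0,0.0025,0,0,0,-1]]';  python3 -c "
from h import *
rel()"
```

```text
clock: 9.22
position: [629.3, 189.0, 156.7]
ee_rot: [0.787, -0.617, 0.001, -0.002]
contact_force: [-3.0, -0.9, -2.8]
gripper_width: 12.9
grasp_force: 60.7
gap -0.5 dy -14.2 z 156.7 F(n,a,z) -3.1 -0.2 -2.8 tq [-0.39  1.09 -0.04] rot [-1.798e+02  1.000e-01 -7.620e+01] 9.225
clock: 9.72
position: [629.2, 189.1, 154.7]
ee_rot: [0.787, -0.617, 0.001, -0.002]
contact_force: [-4.2, -0.7, -0.6]
gripper_width: 13.0
grasp_force: 60.9
gap -0.5 dy -14.1 z 154.7 F(n,a,z) -4.3 0.3 -0.6 tq [-0.42  1.48 -0.08] rot [-1.798e+02  1.000e-01 -7.620e+01] 9.725
```

```bash
python3 -m handwheel '[[0,0.001,0,0,0,0,-1],[0,0.001,0.001,0,0,0,-1],[0,0.001,0.002,0,0,0,-1],[0,0.001,0.002,0,0,0,-1]]';  python3 -c "
from h import *
rel()"; python3 -m handwheel '[[0,0,0.001,0,0,0,-1],[0,0,0.002,0,0,0,-1],[0,0,0.003,0,0,0,-1],[0,0,0.003,0,0,0,-1]]';  python3 -c "
from h import *
rel()"
```

```text
clock: 10.22
position: [628.8, 189.2, 152.6]
ee_rot: [0.787, -0.617, 0.001, -0.003]
contact_force: [-1.4, -0.4, -3.7]
gripper_width: 13.1
grasp_force: 60.6
gap -0.1 dy -13.9 z 152.6 F(n,a,z) -1.4 -0.0 -3.7 tq [-0.21  0.54  0.01] rot [-1.797e+02  1.000e-01 -7.620e+01] 10.225
clock: 10.72
position: [628.8, 189.1, 150.6]
ee_rot: [0.787, -0.617, 0.001, -0.003]
contact_force: [-2.7, -0.3, 1.1]
gripper_width: 12.7
grasp_force: 61.3
gap -0.1 dy -14.0 z 150.6 F(n,a,z) -2.7 0.3 1.1 tq [-0.16  0.72 -0.06] rot [-1.797e+02  1.000e-01 -7.620e+01] 10.725
```

```bash
python3 -m handwheel '[[0,0,0.001,0,0,0,-1],[0,0,0.002,0,0,0,-1],[0,0,0.002,0,0,0,-1]]';  python3 -c "
from h import *
rel()"; python3 -m handwheel '[[0,0,0.001,0,0,0,-1],[0,0,0.002,0,0,0,-1],[0,0,0.002,0,0,0,-1]]';  python3 -c "
from h import *
rel()"
```

```text
clock: 11.1
position: [629.0, 189.0, 150.1]
ee_rot: [0.787, -0.617, 0.001, -0.003]
contact_force: [-4.6, -0.3, 6.9]
gripper_width: 13.2
grasp_force: 62.3
gap -0.2 dy -14.0 z 150.1 F(n,a,z) -4.5 0.8 6.9 tq [-0.17  1.47 -0.14] rot [-1.796e+02  1.000e-01 -7.610e+01] 11.1
clock: 11.48
position: [629.1, 189.1, 149.7]
ee_rot: [0.787, -0.616, 0.002, -0.003]
contact_force: [-5.3, -0.9, 12.7]
gripper_width: 12.8
grasp_force: 63.1
gap -0.4 dy -14.1 z 149.7 F(n,a,z) -5.4 0.4 12.7 tq [-0.22  2.14 -0.09] rot [-1.796e+02  1.000e-01 -7.610e+01] 11.475
```

The upward force is already 15 N, which could be the catch or the edge of the slot. I'll back off a little and feel sideways for the slot's walls.

```bash
python3 -m handwheel '[[0,0.001,-0.003,0,0,0,-1],[0,0.0015,-0.005,0,0,0,-1],[0,0.0015,-0.005,0,0,0,-1]]';  python3 -c "
from h import *
rel()"; python3 -m handwheel '[[0.001,0,0,0,0,0,-1],[0.002,0,0,0,0,0,-1],[0.002,0,0,0,0,0,-1]]';  python3 -c "
from h import *
rel()";  python3 -m handwheel '[[-0.002,0,0,0,0,0,-1],[-0.004,0,0,0,0,0,-1],[-0.004,0,0,0,0,0,-1]]';  python3 -c "
from h import *
rel()"
```

```text
clock: 11.85
position: [627.3, 189.0, 150.4]
ee_rot: [0.787, -0.617, 0.001, -0.003]
contact_force: [0.0, 1.5, -0.7]
gripper_width: 13.1
grasp_force: 60.7
gap 1.4 dy -13.7 z 150.4 F(n,a,z) 0.4 1.4 -0.7 tq [ 0.45 -0.06  0.06] rot [-1.797e+02  1.000e-01 -7.620e+01] 11.85
clock: 12.22
position: [627.6, 187.3, 150.6]
ee_rot: [0.787, -0.617, 0.001, -0.003]
contact_force: [-0.8, 3.8, -0.3]
gripper_width: 13.2
grasp_force: 60.8
gap 1.5 dy -15.4 z 150.6 F(n,a,z) 0.1 3.9 -0.3 tq [1.35 0.16 0.04] rot [-1.797e+02  1.000e-01 -7.620e+01] 12.225
clock: 12.6
position: [625.8, 189.7, 150.0]
ee_rot: [0.787, -0.617, 0.0, -0.001]
contact_force: [0.5, 0.4, -3.2]
gripper_width: 13.1
grasp_force: 60.6
gap 2.7 dy -12.6 z 150.0 F(n,a,z) 0.6 0.3 -3.2 tq [ 0.03 -0.07 -0.05] rot [-179.9    0.   -76.2] 12.6
```

```bash
python3 -m handwheel '[[-0.0015,0,0,0,0,0,-1],[-0.0015,0,0,0,0,0,-1]]';  python3 -c "
from h import *
rel()"; python3 -m handwheel '[[-0.0015,0,0,0,0,0,-1],[-0.0015,0,0,0,0,0,-1]]';  python3 -c "
from h import *
rel()"
```

```text
clock: 12.85
position: [625.6, 190.5, 150.1]
ee_rot: [0.787, -0.617, 0.001, -0.0]
contact_force: [1.2, -3.9, -3.8]
gripper_width: 12.7
grasp_force: 60.3
gap 2.7 dy -11.8 z 150.1 F(n,a,z) 0.2 -4.1 -3.8 tq [-1.4  -0.37 -0.  ] rot [-179.9   -0.   -76.2] 12.85
clock: 13.1
position: [625.5, 190.9, 150.1]
ee_rot: [0.787, -0.617, 0.001, 0.0]
contact_force: [3.1, -6.9, -4.3]
gripper_width: 13.1
grasp_force: 60.3
gap 2.7 dy -11.4 z 150.1 F(n,a,z) 1.3 -7.4 -4.3 tq [-2.51 -0.85  0.04] rot [-1.80e+02 -1.00e-01 -7.62e+01] 13.1
```

The walls are at about -14 and -12, so the shank is in the slot and the resistance was the catch. I'll centre it, ease the plate off the face, and pull down harder in small steps.

```bash
python3 -m handwheel '[[0.0028,-0.001,0,0,0,0,-1],[0.0028,-0.0015,0.001,0,0,0,-1],[0.0028,-0.0015,0.001,0,0,0,-1]]';  python3 -c "
from h import *
rel()"; python3 -m handwheel '[[0,0,0.001,0,0,0,-1],[0,0,0.002,0,0,0,-1],[0,0,0.002,0,0,0,-1]]';  python3 -c "
from h import *
rel()";python3 -m handwheel '[[0,0,0.001,0,0,0,-1],[0,0,0.0015,0,0,0,-1],[0,0,0.0015,0,0,0,-1]]';  python3 -c "
from h import *
rel()"
```

```text
clock: 13.48
position: [627.8, 190.9, 149.8]
ee_rot: [0.787, -0.617, 0.001, -0.002]
contact_force: [0.3, -3.0, -3.2]
gripper_width: 12.9
grasp_force: 60.7
gap 0.5 dy -12.0 z 149.8 F(n,a,z) -0.4 -3.0 -3.2 tq [-1.12 -0.01 -0.05] rot [-1.798e+02  1.000e-01 -7.620e+01] 13.475
clock: 13.85
position: [628.2, 191.1, 148.8]
ee_rot: [0.787, -0.617, 0.001, -0.002]
contact_force: [-1.4, -3.9, 2.7]
gripper_width: 12.8
grasp_force: 61.4
gap 0.0 dy -11.9 z 148.8 F(n,a,z) -2.2 -3.4 2.7 tq [-1.35  0.43 -0.02] rot [-1.797e+02  1.000e-01 -7.620e+01] 13.85
clock: 14.22
position: [628.3, 191.2, 147.7]
ee_rot: [0.787, -0.617, 0.001, -0.003]
contact_force: [-1.0, -4.1, 5.4]
gripper_width: 13.0
grasp_force: 61.8
gap -0.1 dy -11.8 z 147.7 F(n,a,z) -2.0 -3.7 5.4 tq [-1.3   0.7  -0.04] rot [-1.797e+02  1.000e-01 -7.610e+01] 14.225
```

```bash
python3 -m handwheel '[[0.0006,0.0005,0.001,0,0,0,-1],[0.0006,0.0005,0.0015,0,0,0,-1],[0.0006,0.0005,0.0015,0,0,0,-1]]';  python3 -c "
from h import *
rel()"; python3 -m handwheel '[[0,0,0.001,0,0,0,-1],[0,0,0.0015,0,0,0,-1],[0,0,0.0015,0,0,0,-1]]';  python3 -c "
from h import *
rel()";python3 -m handwheel '[[0,0,0.001,0,0,0,-1],[0,0,0.0015,0,0,0,-1],[0,0,0.0015,0,0,0,-1]]';  python3 -c "
from h import *
rel()"
```

```text
clock: 14.6
position: [628.2, 191.0, 145.9]
ee_rot: [0.787, -0.617, 0.001, -0.003]
contact_force: [-1.2, -2.3, 5.2]
gripper_width: 12.9
grasp_force: 61.8
gap 0.1 dy -11.9 z 145.9 F(n,a,z) -1.8 -1.9 5.2 tq [-0.84  0.52 -0.04] rot [-1.796e+02  1.000e-01 -7.610e+01] 14.6
clock: 14.98
position: [627.9, 190.8, 142.8]
ee_rot: [0.787, -0.617, 0.001, -0.003]
contact_force: [0.8, -1.1, 0.2]
gripper_width: 13.1
grasp_force: 61.0
gap 0.3 dy -12.1 z 142.8 F(n,a,z) 0.5 -1.2 0.2 tq [-0.39 -0.32  0.02] rot [-1.797e+02  1.000e-01 -7.620e+01] 14.975
clock: 15.35
position: [627.1, 190.4, 140.6]
ee_rot: [0.787, -0.617, 0.0, -0.002]
contact_force: [0.9, -0.1, -2.4]
gripper_width: 13.0
grasp_force: 60.6
gap 1.2 dy -12.3 z 140.6 F(n,a,z) 0.9 -0.3 -2.4 tq [-0.25 -0.44 -0.  ] rot [-1.799e+02  1.000e-01 -7.620e+01] 15.35
```

It snapped past the catch. Now down to the closed end of the slot.

```bash
python3 -m handwheel '[[0,-0.0005,0.001,0,0,0,-1],[0,-0.0005,0.0015,0,0,0,-1],[0,-0.0005,0.0015,0,0,0,-1]]';  python3 -c "
from h import *
rel()"; python3 -m handwheel '[[0,0,0.001,0,0,0,-1],[0,0,0.0012,0,0,0,-1],[0,0,0.0012,0,0,0,-1]]';  python3 -c "
from h import *
rel()"
```

```text
clock: 15.72
position: [627.4, 190.4, 139.7]
ee_rot: [0.787, -0.617, 0.0, -0.001]
contact_force: [-1.2, -0.9, -3.2]
gripper_width: 13.0
grasp_force: 60.5
gap 1.0 dy -12.4 z 139.7 F(n,a,z) -1.4 -0.5 -3.2 tq [-0.21  0.04  0.01] rot [-1.799e+02  1.000e-01 -7.620e+01] 15.725
clock: 16.1
position: [627.8, 190.5, 139.3]
ee_rot: [0.787, -0.617, 0.001, -0.002]
contact_force: [-1.1, -1.7, 0.9]
gripper_width: 13.4
grasp_force: 61.0
gap 0.5 dy -12.4 z 139.3 F(n,a,z) -1.5 -1.4 0.9 tq [-0.29  0.67  0.01] rot [-1.798e+02  1.000e-01 -7.620e+01] 16.1
```

```bash
python3 -m handwheel '[[0,0,0.0007,0,0,0,-1],[0,0,0.0007,0,0,0,-1],[0,0,0.0007,0,0,0,-1]]';  python3 -c "
from h import *
rel()"; python3 -m handwheel '[[0,0,-0.0005,0,0,0,0],[0,0,-0.0005,0,0,0,0],[0,0,-0.0005,0,0,0,0],[0,0,-0.0005,0,0,0,0],[0,0,-0.0005,0,0,0,0],[0,0,-0.0005,0,0,0,0]]'; python3 - <<'E'
from h import *
rel();p,d=get_image("scene");cv2.imwrite("pics/crop4.png",cv2.resize(p[100:290,200:380],None,fx=3,fy=3))
E
```

```text
clock: 16.48
position: [628.0, 190.5, 139.0]
ee_rot: [0.787, -0.617, 0.001, -0.002]
contact_force: [-4.3, -0.8, 4.9]
gripper_width: 13.1
grasp_force: 61.7
gap 0.4 dy -12.4 z 139.0 F(n,a,z) -4.4 0.2 4.9 tq [-0.39  1.36 -0.04] rot [-1.798e+02  1.000e-01 -7.620e+01] 16.475
clock: 17.23
position: [628.1, 190.5, 138.8]
ee_rot: [0.787, -0.617, 0.001, -0.002]
contact_force: [0.2, -0.2, 1.2]
gripper_width: 42.3
grasp_force: 0.0
gap 0.3 dy -12.4 z 138.8 F(n,a,z) 0.1 -0.2 1.2 tq [-0.09  0.04 -0.03] rot [-1.798e+02  1.000e-01 -7.620e+01] 17.225
```

View pics/crop4.png

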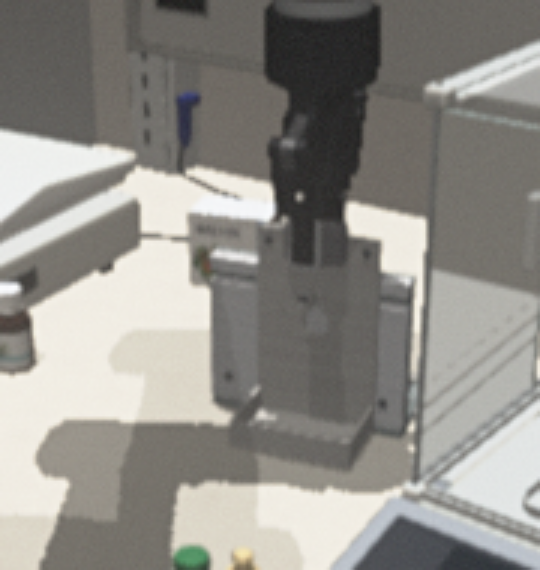

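The crop shows the tray hanging against the upright with the screw at about (305,298) at the top of the slot, and the fingers are open. Next I'll retreat straight up and check.

```bash
python3 -m handwheel '[[0,0,-0.015,0,0,0,0],[0,0,-0.04,0,0,0,0],[0,0,-0.08,0,0,0,0],[0,0,-0.11,0,0,0,0],[0,0,-0.11,0,0,0,0],[0,0,-0.11,0,0,0,0]]'; python3 - <<'E'
from h import *
rel();p,d=get_image("scene");cv2.imwrite("pics/crop5.png",cv2.resize(p[100:310,200:380],None,fx=2.8,fy=2.8))
W=cloud("scene",d);q=W[...,:2]-c_;dx=q@n_;dy=q@a_
for lo,hi in((35,60),(60,90),(90,130)):
    m=(dx>-15)&(dx<3)&(dy>-50)&(dy<20)&(W[...,2]>lo)&(W[...,2]<hi);print(lo,np.median(dx[m]))
m=(dx>-20)&(dx<3)&(abs(dy+13)<35)&(W[...,2]>130);print("top z",np.percentile(W[m][:,2],[95,99]))
E
```

```text
clock: 18.02
position: [627.2, 190.2, 248.7]
ee_rot: [0.787, -0.617, 0.0, -0.002]
contact_force: [0.6, 0.3, -0.0]
gripper_width: 42.8
grasp_force: 0.0
gap 1.2 dy -12.5 z 248.7 F(n,a,z) 0.7 0.2 -0.0 tq [ 0.02 -0.02  0.05] rot [-1.798e+02  1.000e-01 -7.620e+01] 18.025
35 -5.51410388977191
60 -5.323464328911413
90 -5.345412797239934
top z [368.73136623 429.92642088]
```

View pics/crop5.png

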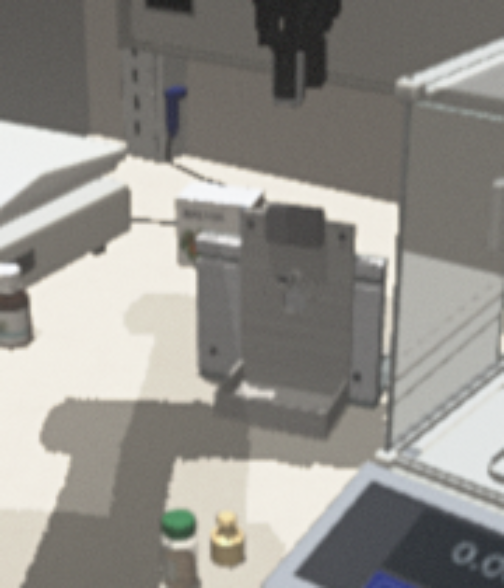

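The crop shows the tray hanging upright and flush by itself. Its front face is 5.4 mm out and vertical in the scene camera, which itself reads about 1.6 mm near. The screw is at about (292,280), the gripper is clear, and the vial and weight stand untouched. Handing in.

```bash
python3 -c "
from bench import *
print(job_done())"
```

```text
the job is handed in; nothing more can be done
None
```

The tray is hanging on the screw past its catch, upright and flush with the upright by itself; the gripper is clear, the vial, weight and bottle were left alone, and the job is handed in at about 18 s (no verdict was returned).

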